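Shut up the parts chest

ROBOT

A 6-joint arm with a two-finger parallel gripper is mounted at the origin on the work surface; the furniture and walls round the work are solid. World frame = base frame: x ahead of the robot, y to its left, z up, the work surface at z = 0. Lengths are in m, angles in degrees, forces in N, time in s.
With the tool pointing down it reaches from about 0.375 to 0.9 m from the base axis. Payload 3.1 kg.
Tool frame: the origin (TCP) lies at the very end of the fingers, on their centre line; the grasp point (between the pads) lies 19 mm behind it; z points along the fingers, y is the line along which they close (so a half turn about z gives the same grasp; the last joint's range is limited). The gripper opens to 87 mm and grips with 3 to 60 N. Pads are 19 mm wide; open, the fingers measure 117 mm over their backs; the gripper's body (75 mm by 190 mm) begins 51 mm behind the grasp point.
Start: joints at [52.97, 30.224, 82.088, -0, 67.689, -10.227], TCP at [0.282, 0.558, 0.223] pointing down, gripper open.
Joint ranges: [-176.69, 176.69], [-43.24, 126.21], [12.49, 139.97], [-82, 262], [0, 151.66], [-163.58, 163.58]. Speed limits (degrees/s): [159.86, 159.86, 180, 180, 180, 180].

INTERFACE

Orientations are given as a 3x3 rotation matrix whose columns are the frame's x, y, z axes.
In Python, from rig import bot gives the robot as it stands.
- The arm moves only by the tool move_arm, never from a script. Its argument "increments" is a list of rows, each an object with "xyz": the shift along the tool's x, y, z in mm, a list of three; "roll": the turn about the tool's z in rad; "grip": the opening in per cent of the stroke, from 0 (shut) to 100 (fully open). A call has 1 to 5 rows; each row shifts and turns the commanded pose from where the row before left it, along the tool's axes as they then stand; what a row does not reach is not made up. A row lasts 1/12 s, in which the tool goes at most 41.7 mm and 7.16 degrees, less where a joint would pass 70% of its speed; a pose out of reach is approached as far as the arm can. A call is refused whole if a number of a shift passes 41.7 or a number of a turn 0.125, either way. A call with a gripper value outside its range is refused whole. The fingers move at their own pace and stop on an object; the grip force is fixed at half the most. Time passes only in rows, so rows that do not move let the fingers close. It gives the time, the measured TCP pose, the force, the opening and the grip force at its end, in the units of the state.
- bot.read_state(): the state, without advancing time (a new reading comes with each control period).
- bot.capture(name): name is "side" or "top" or "wrist"; returns (picture, depth): 384x512x3 uint8, red, green, blue; 384x512 float32, m along the optical axis (not along the pixel's ray), 0 where there is no reading.
- bot.camera_model(name): a dict with "intrinsics" (3x3 intrinsics, pixels), "D" ([k1, k2, p1, p2, k3] as OpenCV has them; the pictures are not rectified), "rvec" (rotation vector, rad) and "tvec" (3), from world to camera coordinates, as OpenCV has them; the wrist camera has in their place "tool_from_camera" (4x4, takes a point from camera to tool coordinates, whose origin is the TCP and whose axes are the flange's). Camera axes: x right, y down, z forward; pixel columns grow to the right and rows downward; lengths in m; the calibration is good to about 2 mm. A picture is of the moment at which its call begins: read the wrist's pose just before it. camera_model takes no time and is no camera call.
- bot.hand_in(): hands the job in; it is judged then, once.
Trained networks look in the newest picture that a camera, given by its name, has taken for a name from the list of things; names that differ only in an ending like _2 or _b are one class to them, and where a whole thing is asked for, a point or a joint stands for the part that bears it (a point fixed in the world has none). Each returns a list of dicts, best first, with "conf" (0 to 1); they miss things now and then, are a little off and sometimes report something else, mostly with a low value. They report only what shows in the picture. A call takes as long as a camera call.
- bot.spot_in(label, camera): "at" ([x, y, z] in m, in the coordinates of the camera as it stood for that picture, good to about 4 mm: the middle of the surface that is visible of it).
- bot.trace(label, camera): "mask" (384x512 bool, what is visible of it).
The state is a dict: "time_s": time; "joint_positions": joint angles; "qvel": joint speeds; "tau": joint torques, N m; "position": TCP position; "tcp_rot": TCP orientation; "force": force on the tool from outside, world axes, zero at the start; "moment": the same for the moment, N m; "opening": opening from 0.0 (shut) to 1.0 (fully open); "grasp_force": force on a finger pad.
Only numpy, scipy, OpenCV 4.12 (cv2) and the standard library are available. Lean on these libraries where they do the work, as an engineer would, in place of code of your own. Each camera call takes 0.05 s, during which the arm holds its last target. There are 200 camera calls.

TASK

Shut up the small blue parts chest using the fingertips only: first push both of its drawers fully home, then fold the standing lid over and press it down until it is fully shut. The lid's front lip locks the drawers, so the lid must stay up until both drawers are in. Nothing is to be gripped or lifted, and the other things on the table are to be left where they stand.

Things in the scene. Friction and masses are not known exactly. Their poses are not given: they have to be found in the camera images.
- chest: blue metal parts chest, fixed to the table, 104 deep (x) x 172 wide (y) mm, 66 mm high to its rim, 71 with the lid shut. Origin: centre of its underside, on the table. +x points from the front (drawers) to the back (lid hinge), +y to the left seen from the front, z up. Left drawer yellow, right drawer red; above them an open tray 22 mm deep with a divider.
- drawer_left (a joint): how far the yellow left drawer stands out of the chest (m): 0 = fully home (hard stop), 0.05 = other stop; slides along the chest's -x, starts 0.02 to 0.045 out, rubs with about 1.5 N and stays where it is left. Its front is 81 x 32 mm, 9 to 41 mm above the table.
- drawer_right (a joint): the same for the red right drawer
- drawer_left_pull (a point): centre of the front face of the black pull on the yellow left drawer: a solid rounded block 44 mm wide, 14 mm tall, standing 14 mm out of the drawer front, its centre 26 mm above the table. With the drawer home this point is at (-0.066, +0.0415, 0.026) m in the chest's frame. Axes as the chest's.
- drawer_right_pull (a point): the same on the red right drawer; with the drawer home it lies at (-0.066, -0.0415, 0.026) m in the chest's frame
- lid (a joint): angle of the blue lid (rad): 0 = shut flat on the chest, 1.57 = upright, 1.8 = stop; starts at 1.3 to 1.7. Stiff hinge: the lid stays at any angle where it is left, also nearly shut; 1 to 2 N at its free edge moves it. It turns about the chest's y axis through lid_hinge, forward over the chest as it shuts.
- lid_hinge (a point): middle of the lid's hinge line, on the chest's back rim: (0.052, 0, 0.066) m in the chest's frame; the axes are the chest's
- lid_edge (a point): middle of the lid's free edge, outer face: 109 mm from the hinge line along the lid and 5 mm outward of it. The lid is a plate 5 mm thick, 109 mm long, 176 mm wide; a lip at the free edge reaches 30 mm inward from the outer face. z axis: outward normal of the lid (up when shut); -x runs along the lid from hinge to free edge.
- flux_bottle_c (a point): centre of a small cream flux bottle with red needle cap, 28 mm across, 94 mm tall, loose, upright, behind the chest's left back corner (about 0.11 to 0.13 along the chest's x and 0.09 to 0.11 m along its y); a bystander
- solder_spool_c (a point): centre of a blue and white solder spool, 48 mm across, 40 mm tall, loose, 140 to 160 mm to the left of the chest's centre (chest's +y); a bystander
- usb_stick_c (a point): centre of a green USB stick, 50 x 18 x 8 mm, loose in the left half of the chest's top tray, below its rim; a bystander
- tape_roll_c (a point): centre of a yellow tape roll lying flat, 60 mm across, 18 mm tall, loose; a bystander
- pliers_c (a point): centre of small pink-handled pliers lying flat, 133 x 56 x 12 mm, loose; a bystander

How it is judged (in metres and radians):
On the way:
1. both drawers are fully home while the lid is still up (value of joint each of drawer_left, drawer_right below 0.004 m and value of joint lid above 0.9 rad), for 0.2 s.
At the end, for the whole second after the job is handed in: both drawers within 4 mm of fully home and the lid within 0.05 rad of fully shut (value of joint each of drawer_left, drawer_right below 0.004 m and value of joint lid below 0.05 rad); the robot touches nothing.
It fails at once if the lid is folded below 0.9 rad while a drawer still stands out by more than 6 mm (value of joint lid below 0.9 rad and value of joint any of drawer_left, drawer_right above 0.006 m).
It fails at once if a bystander (flux bottle, solder spool, tape roll, pliers, USB stick) is lifted, knocked over or moved by more than 25 mm (distance of any of flux_bottle_c, solder_spool_c, tape_roll_c, pliers_c, usb_stick_c from where it was at the start of the episode above 0.025 m).
It also fails if it takes over 51 s, if anything falls off the work surface, if the arm or the gripper's body presses on something with over 40 N, if the wrist force passes 120 N, or if a joint passes its speed limit or range.

## Working session

There is one attempt and no reset: what is moved stays moved. The work goes in short steps, Python scripts to look and compute and a tool call to move; the robot and the scene stay as the last step left them, time stands still between calls to the robot, and variables do not carry over. Pictures are saved under pics/ and viewed, at most 10 in all, crops included, and the job is handed in when it is done.

Besides the shell and the picture viewer there is one more tool, called after "Request:" as name([rows], argument=value, ...), one row to a line, values as JSON. move_arm: Moves the arm, as the interface text tells. Its arguments: {"type":"object","properties":{"increments":{"type":"array"}},"required":["increments"]}

```bash
mkdir -p pics
cat > h.py <<'E'
import numpy as np, cv2
from rig import bot
def w(p,c):
    m=bot.camera_model(c)
    R=cv2.Rodrigues(np.array(m["rvec"],float))[0]
    return R.T@(np.array(p,float)-np.array(m["tvec"],float).ravel())
def cloud(mask,depth,c):
    m=bot.camera_model(c); v,u=np.nonzero(mask&(depth>0)); d=depth[v,u]
    n=cv2.undistortPoints(np.stack([u,v],1).astype(np.float64)[:,None],np.array(m["intrinsics"]),np.array(m["D"]))[:,0]
    P=np.c_[n*d[:,None],d]
    R=cv2.Rodrigues(np.array(m["rvec"],float))[0]
    return (P-np.array(m["tvec"],float).ravel())@R
E
python3 - <<'E'
from h import *
D={}
for c in("side","top"):
    p,d=bot.capture(c); D[c]=d; cv2.imwrite(f"pics/{c}1.png",p[:,:,::-1])
    for l in("chest","drawer_left_pull","drawer_right_pull","lid","flux_bottle_c","solder_spool_c","tape_roll_c","pliers_c"):
        r=bot.spot_in(l,c)
        print(c,l,[(np.round(w(x["at"],c),3).tolist(),round(x["conf"],2)) for x in r[:2]])
    np.save(f"{c}.npy",d)
s=bot.read_state();print(s["time_s"],s["position"],np.round(s["tcp_rot"],3).tolist())
E
```

```text
side chest [([0.477, 0.169, 0.068], 0.75)]
side drawer_left_pull [([0.445, 0.039, 0.022], 0.88), ([0.476, 0.178, 0.121], 0.51)]
side drawer_right_pull [([0.53, 0.04, 0.031], 0.63)]
side lid [([0.479, 0.174, 0.125], 0.75)]
side flux_bottle_c [([0.371, 0.232, 0.039], 0.74)]
side solder_spool_c [([0.337, 0.083, 0.025], 0.71)]
side tape_roll_c [([0.503, -0.268, 0.014], 0.7)]
side pliers_c [([0.394, -0.298, 0.01], 0.75), ([0.48, 0.171, 0.066], 0.65)]
top chest [([0.489, 0.123, 0.042], 0.87)]
top drawer_left_pull [([0.451, 0.045, 0.018], 0.7)]
top drawer_right_pull [([0.525, 0.052, 0.026], 0.93)]
top lid [([0.487, 0.173, 0.173], 0.75)]
top flux_bottle_c [([0.376, 0.237, 0.051], 0.69)]
top solder_spool_c [([0.345, 0.094, 0.04], 0.72)]
top tape_roll_c [([0.508, -0.251, 0.02], 0.6), ([0.487, 0.171, 0.171], 0.21)]
top pliers_c [([0.4, -0.292, 0.01], 0.69)]
0.9 [0.28182049 0.55785406 0.22256921] [[-0.893, 0.451, 0.0], [0.451, 0.893, 0.0], [-0.0, 0.0, -1.0]]
```

View pics/side1.png

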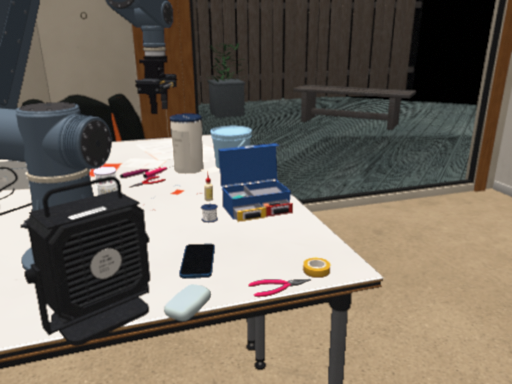

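View pics/top1.png

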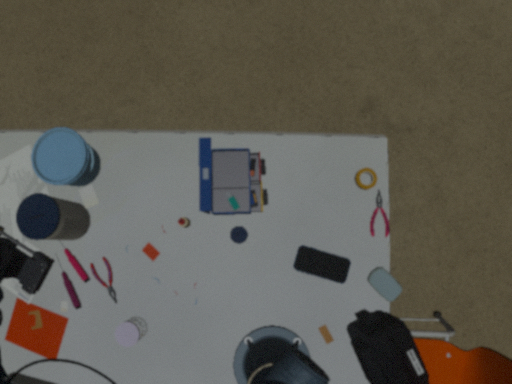

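The side view shows the chest at about (255,195), with its drawers facing right and front and the lid up. In the top view it is at (230,180), with the front toward image-right (world -y). The spool is at (238,235) and the bottle at (184,222). Next I'll fit the chest pose from depth.

Run:
```python
from h import *
d=np.load("top.npy"); P=cloud(d>0,d,"top")
b=(abs(P[:,0]-.487)<.14)&(P[:,1]>-.02)&(P[:,1]<.23); P=P[b]
def rect(Q,n):
    (c,s,a)=cv2.minAreaRect((Q[:,:2]*1000).astype(np.float32)); print(n,len(Q),np.round(c,1),np.round(s,1),round(a,2),Q[:,2].min().round(3),Q[:,2].max().round(3))
rect(P[(P[:,2]>.056)&(P[:,2]<.075)],"rim")
L=P[P[:,2]>.1];rect(L,"lid")
T=P[P[:,2]>.155];rect(T,"lidtop");print(np.polyfit(T[:,0],T[:,1],1))
ds=np.load("side.npy"); S=cloud(ds>0,ds,"side")
S=S[(abs(S[:,0]-.487)<.12)&(S[:,1]>.1)&(S[:,1]<.23)&(S[:,2]>.1)]
c=S.mean(0);n=np.linalg.svd(S-c,full_matrices=False)[2][2];print("lid side",len(S),c,n,S[:,2].max())
for l in("drawer_left_pull","drawer_right_pull"):
    pass
D=P[(P[:,2]>.015)&(P[:,2]<.05)&(P[:,1]<.09)]
for lo in np.arange(.39,.60,.01):
    q=D[(D[:,0]>=lo)&(D[:,0]<lo+.01)]
    if len(q):print(round(lo,2),len(q),q[:,1].min().round(3),q[:,2].mean().round(3))
```

```text
rim 316 [486.5 120.5] [173.  102.3] 2.35 0.056 0.071
lid 924 [483.9 174.8] [176.8  29.8] 2.34 0.102 0.182
lidtop 914 [483.9 174.8] [176.8  29.8] 2.34 0.159 0.182
[0.0519834  0.14868252]
lid side 1497 [0.47830801 0.17710368 0.13880833] [ 0.04805484 -0.99789652 -0.04351163] 0.17920460245161837
0.4 29 0.035 0.032
0.41 47 0.035 0.041
0.42 53 0.025 0.034
0.43 77 0.022 0.033
0.44 74 0.022 0.034
0.45 70 0.022 0.033
0.46 59 0.025 0.035
0.47 22 0.028 0.04
0.48 51 0.039 0.038
0.49 44 0.042 0.037
0.5 38 0.032 0.039
0.51 64 0.029 0.036
0.52 64 0.029 0.034
0.53 66 0.029 0.035
0.54 61 0.032 0.036
0.55 36 0.032 0.035
0.56 49 0.046 0.035
0.57 7 0.047 0.043
```

Request:
move_arm([
  {"xyz": [-18, -36, 0], "roll": 0, "grip": 100},
  {"xyz": [-18, -36, 0], "roll": 0, "grip": 100},
  {"xyz": [-18, -36, 0], "roll": 0, "grip": 100},
  {"xyz": [-18, -36, 0], "roll": 0, "grip": 100},
  {"xyz": [0, 0, 0], "roll": 0.12, "grip": 100},
])

```text
time_s: 1.32
position: [0.2777, 0.3893, 0.2215]
tcp_rot: [[-0.83, 0.557, -0.006], [0.557, 0.83, -0.008], [0.0, -0.01, -1.0]]
force: [-0.6, -0.5, 0.4]
opening: 1.0
grasp_force: 0.0
```

Request:
move_arm([
  {"xyz": [0, 0, -5], "roll": 0.12, "grip": 100},
  {"xyz": [0, 0, -5], "roll": 0.12, "grip": 100},
  {"xyz": [0, 0, -5], "roll": 0.12, "grip": 100},
  {"xyz": [0, 0, -5], "roll": 0.12, "grip": 100},
  {"xyz": [0, 0, -5], "roll": 0.12, "grip": 100},
])

```text
time_s: 1.73
position: [0.2812, 0.3968, 0.248]
tcp_rot: [[-0.368, 0.93, 0.0], [0.93, 0.368, 0.0], [0.0, 0.0, -1.0]]
force: [-0.8, -0.8, 0.4]
opening: 1.0
grasp_force: 0.0
```

Request:
move_arm([
  {"xyz": [0, 0, 0], "roll": 0.12, "grip": 100},
  {"xyz": [0, 0, 0], "roll": 0.12, "grip": 100},
  {"xyz": [0, 0, 0], "roll": 0.098, "grip": 100},
  {"xyz": [0, 0, 0], "roll": 0, "grip": 100},
  {"xyz": [0, 0, 0], "roll": 0, "grip": 100},
])

```text
time_s: 2.15
position: [0.2811, 0.3968, 0.2477]
tcp_rot: [[-0.048, 0.999, 0.0], [0.999, 0.048, 0.0], [0.0, 0.0, -1.0]]
force: [-0.3, -0.1, -0.5]
opening: 1.004
grasp_force: 0.0
```

Request:
move_arm([
  {"xyz": [-36, 16, 0], "roll": 0, "grip": 100},
  {"xyz": [-36, 16, 0], "roll": 0, "grip": 100},
  {"xyz": [-36, 16, 0], "roll": 0, "grip": 100},
  {"xyz": [-36, 16, 0], "roll": 0, "grip": 100},
  {"xyz": [-36, 16, 0], "roll": 0, "grip": 100},
])

```text
time_s: 2.57
position: [0.3696, 0.2192, 0.2477]
tcp_rot: [[-0.049, 0.999, 0.001], [0.999, 0.049, 0.0], [0.0, 0.001, -1.0]]
force: [0.5, -1.0, 0.6]
opening: 1.001
grasp_force: 0.0
```

Request:
move_arm([
  {"xyz": [-36, 16, 0], "roll": 0, "grip": 100},
  {"xyz": [-36, 16, 0], "roll": 0, "grip": 100},
  {"xyz": [-36, 16, 0], "roll": 0, "grip": 100},
  {"xyz": [-36, 16, 0], "roll": 0, "grip": 100},
  {"xyz": [-36, 16, 0], "roll": 0, "grip": 100},
])

```text
time_s: 2.98
position: [0.4577, 0.0425, 0.2477]
tcp_rot: [[-0.047, 0.999, 0.0], [0.999, 0.047, 0.0], [0.0, 0.0, -1.0]]
force: [0.2, -0.0, 0.2]
opening: 1.005
grasp_force: 0.0
```

Request:
move_arm([
  {"xyz": [-36, 16, 0], "roll": 0, "grip": 100},
  {"xyz": [-36, 16, 0], "roll": 0, "grip": 100},
  {"xyz": [0, 0, 0], "roll": 0, "grip": 100},
  {"xyz": [0, 0, 0], "roll": 0, "grip": 100},
  {"xyz": [0, 0, 0], "roll": 0, "grip": 100},
])

```text
time_s: 3.4
position: [0.4916, -0.0258, 0.2472]
tcp_rot: [[-0.045, 0.999, -0.002], [0.999, 0.045, 0.001], [0.001, -0.002, -1.0]]
force: [-0.6, 1.0, -0.6]
opening: 0.997
grasp_force: 0.0
```

Request:
move_arm([
  {"xyz": [0, 0, 40], "roll": 0, "grip": 100},
  {"xyz": [0, 0, 40], "roll": 0, "grip": 100},
  {"xyz": [0, 0, 40], "roll": 0, "grip": 100},
  {"xyz": [0, 0, 40], "roll": 0, "grip": 100},
  {"xyz": [0, 0, 40], "roll": 0, "grip": 100},
])

```text
time_s: 3.82
position: [0.4916, -0.0241, 0.0466]
tcp_rot: [[-0.049, 0.999, 0.001], [0.999, 0.049, 0.0], [-0.0, 0.001, -1.0]]
force: [0.7, 0.1, 0.4]
opening: 1.0
grasp_force: 0.0
```

Request:
move_arm([
  {"xyz": [0, 0, 20], "roll": 0, "grip": 100},
  {"xyz": [0, 0, 11], "roll": 0, "grip": 100},
  {"xyz": [10, 0, 0], "roll": 0, "grip": 100},
  {"xyz": [10, 0, 0], "roll": 0, "grip": 100},
  {"xyz": [0, 0, 0], "roll": 0, "grip": 100},
])

```text
time_s: 4.23
position: [0.4907, -0.0032, 0.0175]
tcp_rot: [[-0.049, 0.999, -0.0], [0.999, 0.049, 0.0], [0.0, -0.0, -1.0]]
force: [-0.1, 0.1, -0.7]
opening: 1.001
grasp_force: 0.0
```

Run:
```python
from h import *
p,d=bot.capture("side");a=cv2.resize(p[120:250,180:330],None,fx=5,fy=4.4,interpolation=cv2.INTER_CUBIC)
cv2.imwrite("pics/s2.png",a[:,:,::-1]); s=bot.read_state();print(s["position"],s["force"])
```

```text
[ 0.49143907 -0.00411288  0.01776759] [ 0.33280033 -0.29077022  0.43301798]
```

View pics/s2.png

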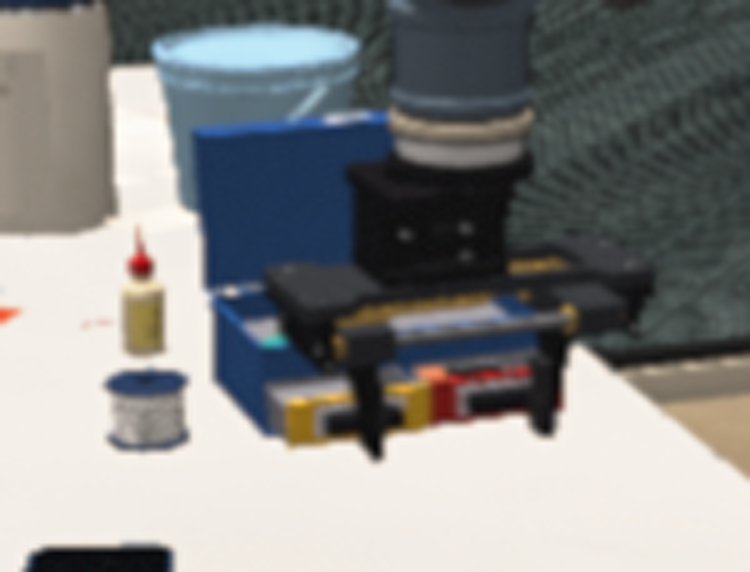

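The crop shows the two fingers in front of the yellow and red pulls, at about (370,420) and (545,400), clear of the spool.

Request:
move_arm([
  {"xyz": [7, 0, 0], "roll": 0, "grip": 100},
  {"xyz": [7, 0, 0], "roll": 0, "grip": 100},
  {"xyz": [7, 0, 0], "roll": 0, "grip": 100},
  {"xyz": [7, 0, 0], "roll": 0, "grip": 100},
  {"xyz": [7, 0, 0], "roll": 0, "grip": 100},
])

```text
time_s: 4.7
position: [0.4906, 0.029, 0.0172]
tcp_rot: [[-0.045, 0.999, 0.002], [0.999, 0.045, -0.001], [-0.001, 0.002, -1.0]]
force: [1.1, -3.1, 2.5]
opening: 0.998
grasp_force: 1.8
```

Request:
move_arm([
  {"xyz": [3, 0, 0], "roll": 0, "grip": 100},
  {"xyz": [3, 0, 0], "roll": 0, "grip": 100},
  {"xyz": [3, 0, 0], "roll": 0, "grip": 100},
  {"xyz": [2, 0, 0], "roll": 0, "grip": 100},
  {"xyz": [0, 0, 0], "roll": 0, "grip": 100},
])

```text
time_s: 5.12
position: [0.4896, 0.0402, 0.0165]
tcp_rot: [[-0.045, 0.999, 0.0], [0.999, 0.045, 0.0], [0.0, 0.0, -1.0]]
force: [0.8, -1.3, 0.3]
opening: 1.001
grasp_force: 0.5
```

Request:
move_arm([
  {"xyz": [2, 0, 0], "roll": 0, "grip": 100},
  {"xyz": [2, 0, 0], "roll": 0, "grip": 100},
  {"xyz": [1, 0, 0], "roll": 0, "grip": 100},
  {"xyz": [1, 0, 0], "roll": 0, "grip": 100},
  {"xyz": [0, 0, 0], "roll": 0, "grip": 100},
])

```text
time_s: 5.53
position: [0.4894, 0.044, 0.0165]
tcp_rot: [[-0.046, 0.999, 0.0], [0.999, 0.046, -0.002], [-0.002, 0.0, -1.0]]
force: [-0.4, -12.8, 0.4]
opening: 1.002
grasp_force: 6.2
```

Request:
move_arm([
  {"xyz": [1, 0, 0], "roll": 0, "grip": 100},
  {"xyz": [1, 0, 0], "roll": 0, "grip": 100},
  {"xyz": [0, 0, 0], "roll": 0, "grip": 100},
])

```text
time_s: 5.78
position: [0.4894, 0.0442, 0.0165]
tcp_rot: [[-0.047, 0.999, -0.0], [0.999, 0.047, -0.004], [-0.004, -0.0, -1.0]]
force: [-1.8, -21.4, 1.1]
opening: 0.998
grasp_force: 10.9
```

Request:
move_arm([
  {"xyz": [-10, 0, 0], "roll": 0, "grip": 100},
  {"xyz": [-30, 0, 0], "roll": 0, "grip": 100},
  {"xyz": [-40, 0, 0], "roll": 0, "grip": 100},
  {"xyz": [-20, 0, -20], "roll": 0, "grip": 50},
  {"xyz": [0, 0, -40], "roll": 0, "grip": 0},
])

```text
time_s: 6.2
position: [0.4914, -0.0546, 0.0736]
tcp_rot: [[-0.04, 0.999, -0.008], [0.999, 0.04, 0.003], [0.003, -0.008, -1.0]]
force: [0.3, -0.3, 0.4]
opening: 0.923
grasp_force: 0.0
```

Request:
move_arm([
  {"xyz": [0, 0, -40], "roll": 0, "grip": 0},
  {"xyz": [0, 0, -40], "roll": 0, "grip": 0},
  {"xyz": [0, 0, -40], "roll": 0, "grip": 0},
  {"xyz": [0, 0, -40], "roll": 0, "grip": 0},
  {"xyz": [0, 0, -5], "roll": 0, "grip": 0},
])

```text
time_s: 6.62
position: [0.4966, -0.0523, 0.2478]
tcp_rot: [[-0.045, 0.999, 0.011], [0.999, 0.045, -0.002], [-0.003, 0.011, -1.0]]
force: [1.0, -0.3, 0.2]
opening: 0.554
grasp_force: 0.0
```

Run:
```python
from h import *
p,d=bot.capture("side");a=cv2.resize(p[130:230,190:310],None,fx=6,fy=6,interpolation=cv2.INTER_CUBIC)
cv2.imwrite("pics/s3.png",a[:,:,::-1]); 
p,d=bot.capture("top");P=cloud(d>0,d,"top")
D=P[(P[:,2]>.015)&(P[:,2]<.05)&(P[:,1]<.09)&(P[:,1]>0)&(abs(P[:,0]-.487)<.09)]
for x in(.4475,.5305):
    q=D[abs(D[:,0]-x)<.015]; print(x,len(q),q[:,1].min() if len(q) else 0)
T=P[(P[:,2]>.15)&(abs(P[:,0]-.487)<.1)&(P[:,1]>.1)&(P[:,1]<.23)];print(len(T),T.mean(0),T[:,1].min(),T[:,1].max(),T[:,2].max())
```

```text
0.4475 139 0.054407578427359916
0.5305 119 0.05889808818434999
918 [0.48432953 0.17386924 0.17579131] 0.1566136516576284 0.19283726109944577 0.18157786794875766
```

View pics/s3.png

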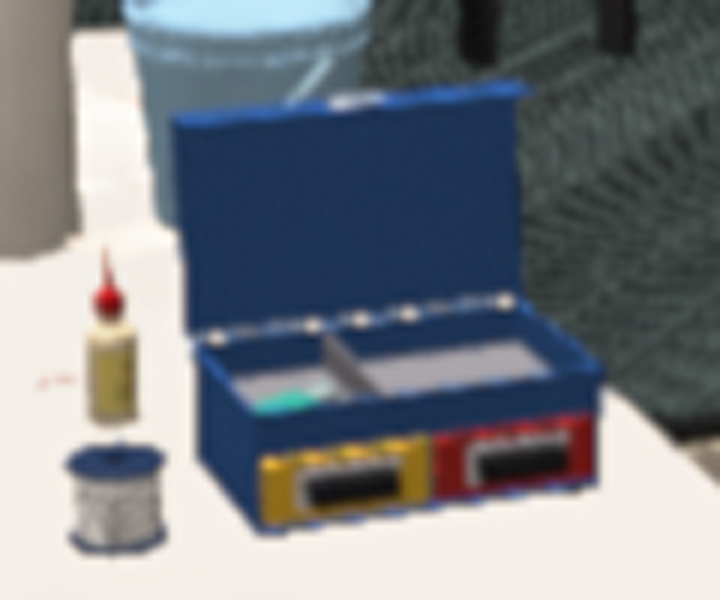

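The crop shows both drawers flush and the lid still upright. The pull fronts measure y=0.054 and 0.059, against 0.053 and 0.057 expected at home. Next I go over and behind the lid with the fingers shut.

Request:
move_arm([
  {"xyz": [41, 0, 0], "roll": 0, "grip": 0},
  {"xyz": [41, 0, 0], "roll": 0, "grip": 0},
  {"xyz": [41, 0, 0], "roll": 0, "grip": 0},
  {"xyz": [41, 0, 0], "roll": 0, "grip": 0},
  {"xyz": [41, -3, 0], "roll": 0, "grip": 0},
])

```text
time_s: 7.13
position: [0.4792, 0.1544, 0.2388]
tcp_rot: [[-0.044, 0.999, -0.006], [0.999, 0.044, 0.0], [0.0, -0.006, -1.0]]
force: [0.9, -0.5, -0.3]
opening: 0.081
grasp_force: 0.0
```

Request:
move_arm([
  {"xyz": [41, 0, 0], "roll": 0, "grip": 0},
  {"xyz": [41, 0, 0], "roll": 0, "grip": 0},
  {"xyz": [0, 0, 0], "roll": 0, "grip": 0},
  {"xyz": [0, 0, 35], "roll": 0, "grip": 0},
  {"xyz": [0, 0, 35], "roll": 0, "grip": 0},
])

```text
time_s: 7.55
position: [0.4771, 0.2357, 0.1701]
tcp_rot: [[-0.048, 0.999, 0.001], [0.999, 0.048, 0.0], [0.0, 0.001, -1.0]]
force: [-0.1, -0.2, -0.2]
opening: 0.005
grasp_force: 0.0
```

Request:
move_arm([
  {"xyz": [0, 0, 30], "roll": 0, "grip": 0},
  {"xyz": [0, 0, 0], "roll": 0, "grip": 0},
  {"xyz": [0, 0, 0], "roll": 0, "grip": 0},
])

```text
time_s: 7.8
position: [0.4747, 0.2336, 0.1386]
tcp_rot: [[-0.045, 0.999, -0.009], [0.999, 0.045, -0.002], [-0.002, -0.009, -1.0]]
force: [0.1, -0.1, 0.6]
opening: 0.006
grasp_force: 0.0
```

Request:
move_arm([
  {"xyz": [-15, 0, 0], "roll": 0, "grip": 0},
  {"xyz": [-10, 0, 0], "roll": 0, "grip": 0},
  {"xyz": [-10, 0, 0], "roll": 0, "grip": 0},
  {"xyz": [-10, 0, 0], "roll": 0, "grip": 0},
  {"xyz": [-8, 0, 0], "roll": 0, "grip": 0},
])

```text
time_s: 8.22
position: [0.4808, 0.1808, 0.1427]
tcp_rot: [[-0.044, 0.999, 0.002], [0.999, 0.044, 0.001], [0.001, 0.002, -1.0]]
force: [0.7, 2.0, 1.3]
opening: 0.007
grasp_force: 0.8
```

Request:
move_arm([
  {"xyz": [-8, 0, 1], "roll": 0, "grip": 0},
  {"xyz": [-8, 0, 1], "roll": 0, "grip": 0},
  {"xyz": [-8, 0, 1], "roll": 0, "grip": 0},
  {"xyz": [-8, 0, 2], "roll": 0, "grip": 0},
  {"xyz": [0, 0, 0], "roll": 0, "grip": 0},
])

```text
time_s: 8.63
position: [0.481, 0.148, 0.136]
tcp_rot: [[-0.044, 0.999, -0.002], [0.999, 0.044, -0.001], [-0.001, -0.002, -1.0]]
force: [0.3, -0.5, -0.4]
opening: 0.007
grasp_force: 0.0
```

Run:
```python
from h import *
p,d=bot.capture("side");a=cv2.resize(p[120:230,180:320],None,fx=5,fy=5,interpolation=cv2.INTER_CUBIC)
cv2.imwrite("pics/s4.png",a[:,:,::-1]); s=bot.read_state();print(s["position"],s["force"])
```

```text
[0.48100208 0.14862383 0.13609758] [-0.62080264 -0.56929413 -0.05552899]
```

View pics/s4.png

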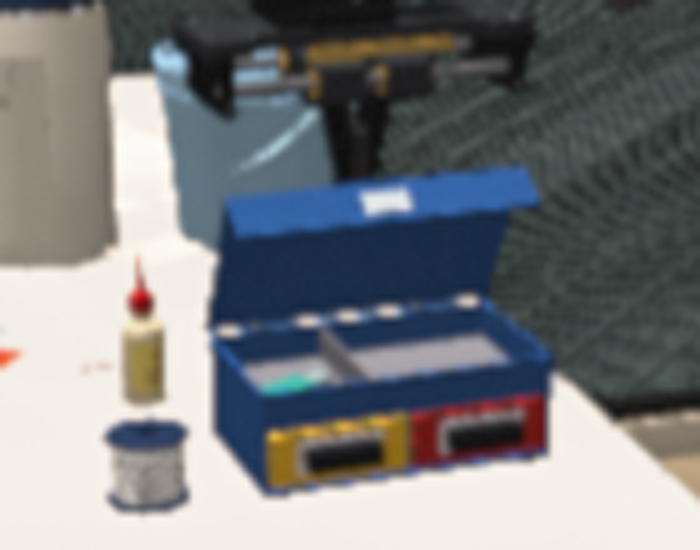

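The crop shows the lid folding forward to roughly 60°, with the closed fingers behind it at (360,150) and the drawers still home. I'll follow the arc down.

Request:
move_arm([
  {"xyz": [-7, 0, 5], "roll": 0, "grip": 0},
  {"xyz": [-7, 0, 6], "roll": 0, "grip": 0},
  {"xyz": [-6, 0, 7], "roll": 0, "grip": 0},
  {"xyz": [-5, 0, 6], "roll": 0, "grip": 0},
  {"xyz": [-5, 0, 7], "roll": 0, "grip": 0},
])

```text
time_s: 9.1
position: [0.4829, 0.119, 0.1048]
tcp_rot: [[-0.045, 0.999, -0.0], [0.999, 0.045, -0.0], [-0.0, -0.0, -1.0]]
force: [-0.2, 0.7, 0.4]
opening: 0.004
grasp_force: 0.4
```

Request:
move_arm([
  {"xyz": [-4, 0, 7], "roll": 0, "grip": 0},
  {"xyz": [-3, 0, 7], "roll": 0, "grip": 0},
  {"xyz": [-2, 0, 7], "roll": 0, "grip": 0},
  {"xyz": [-1, 0, 6], "roll": 0, "grip": 0},
  {"xyz": [0, 0, 0], "roll": 0, "grip": 0},
])

```text
time_s: 9.52
position: [0.4822, 0.1094, 0.0771]
tcp_rot: [[-0.045, 0.999, -0.003], [0.999, 0.045, -0.0], [0.0, -0.003, -1.0]]
force: [0.8, 0.3, 0.2]
opening: 0.006
grasp_force: 0.0
```

Request:
move_arm([
  {"xyz": [0, 0, 3], "roll": 0, "grip": 0},
  {"xyz": [0, 0, 2], "roll": 0, "grip": 0},
  {"xyz": [0, 0, 2], "roll": 0, "grip": 0},
  {"xyz": [0, 0, 1], "roll": 0, "grip": 0},
  {"xyz": [0, 0, 0], "roll": 0, "grip": 0},
])

```text
time_s: 9.93
position: [0.4832, 0.1098, 0.0713]
tcp_rot: [[-0.045, 0.999, 0.0], [0.999, 0.045, -0.0], [-0.0, 0.0, -1.0]]
force: [-2.0, -1.6, 6.1]
opening: -0.004
grasp_force: 3.0
```

Contact comes at z=0.071, which is the shut height. I'll press a little more, then retreat straight up and check.

Request:
move_arm([
  {"xyz": [0, 0, 1], "roll": 0, "grip": 0},
  {"xyz": [0, 0, 1], "roll": 0, "grip": 0},
  {"xyz": [0, 0, 0], "roll": 0, "grip": 0},
])

```text
time_s: 10.18
position: [0.4833, 0.1098, 0.0711]
tcp_rot: [[-0.046, 0.999, 0.001], [0.999, 0.046, -0.0], [-0.0, 0.001, -1.0]]
force: [-4.5, -1.2, 21.3]
opening: 0.004
grasp_force: 10.8
```

Request:
move_arm([
  {"xyz": [0, 0, -10], "roll": 0, "grip": 0},
  {"xyz": [0, 0, -30], "roll": 0, "grip": 0},
  {"xyz": [0, 0, -40], "roll": 0, "grip": 0},
  {"xyz": [0, 0, -40], "roll": 0, "grip": 0},
  {"xyz": [0, 0, -40], "roll": 0, "grip": 0},
])

```text
time_s: 10.6
position: [0.4826, 0.1098, 0.2303]
tcp_rot: [[-0.045, 0.999, -0.001], [0.999, 0.045, 0.0], [0.0, -0.001, -1.0]]
force: [1.0, 0.2, -0.9]
opening: 0.004
grasp_force: 0.0
```

Request:
move_arm([
  {"xyz": [40, 0, -10], "roll": 0, "grip": 0},
  {"xyz": [40, 0, 0], "roll": 0, "grip": 0},
  {"xyz": [40, 0, 0], "roll": 0, "grip": 0},
  {"xyz": [20, 0, 0], "roll": 0, "grip": 0},
  {"xyz": [0, 0, 0], "roll": 0, "grip": 0},
])

```text
time_s: 11.02
position: [0.4764, 0.2536, 0.2391]
tcp_rot: [[-0.05, 0.999, 0.002], [0.999, 0.05, 0.002], [0.002, 0.002, -1.0]]
force: [-0.1, -1.0, 0.6]
opening: 0.003
grasp_force: 0.0
```

Run:
```python
from h import *
p,d=bot.capture("side");a=cv2.resize(p[120:230,180:320],None,fx=5,fy=5,interpolation=cv2.INTER_CUBIC)
cv2.imwrite("pics/s5.png",a[:,:,::-1])
p,d=bot.capture("top");P=cloud(d>0,d,"top")
Q=P[(abs(P[:,0]-.486)<.07)&(P[:,2]>.055)&(P[:,2]<.1)]
for y in np.arange(.06,.17,.015):
    q=Q[abs(Q[:,1]-y)<.0075]; print(round(y,3),len(q),np.median(q[:,2]).round(4) if len(q) else 0)
s=bot.read_state();print(s["position"],s["force"])
```

```text
0.06 78 0.0704
0.075 300 0.0714
0.09 300 0.0714
0.105 309 0.0715
0.12 307 0.0715
0.135 304 0.0712
0.15 304 0.0715
0.165 299 0.0717
[0.47639312 0.25011354 0.23849852] [-0.87790833 -0.25856997 -1.30657811]
```

View pics/s5.png

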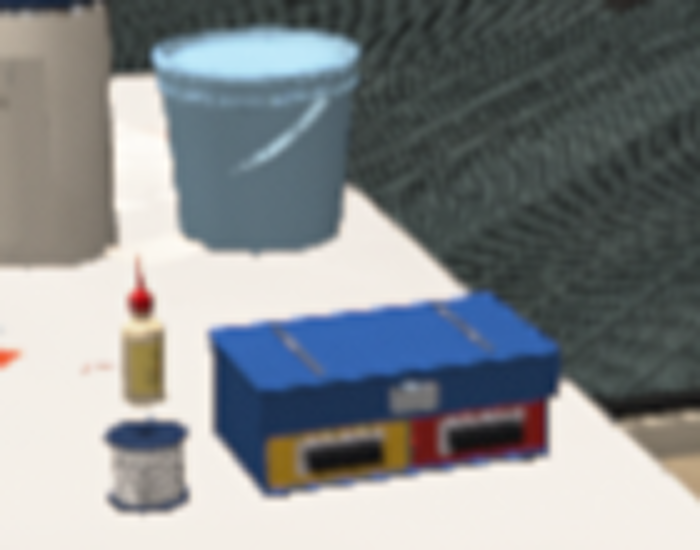

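The lid is flat, at z=0.071 front to back, and its lip at (415,400) sits over both flush drawers. The bottle and spool haven't moved, and the arm is clear.

```bash
python3 -c "
from rig import bot
print(bot.hand_in())"
```

```text
the job is handed in; nothing more can be done
None
```

The job is handed in: both drawers were pushed fully home with the lid still up, then the lid was pressed flat shut (z = 0.071 m front to back), with the bottle and spool where they stood and the arm clear; no verdict was returned.

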